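# Store the roasting spits and lock the rack

## Task

Put the roasting spits away in their rack beside the hob: slide the rack's lock fully open to its end stop, push each spit lying on the worktop rod first through an eyelet of its own until its disc meets the plate, and once they are all in, slide the lock fully home to its other end stop so that it holds them. Leave the other kitchen things where they are.

Things in the scene. Friction and masses are not known exactly. Their poses are not given: they have to be found in the camera images.
- rack_ref (a point): Spit rack, fixed. Point: middle of the front face of its upright steel plate, at eyelet height (72 mm above the worktop). x: level, square to the plate, the way spits go in (away from the robot); y: along the plate; z up. Plate 260 mm wide, 8 thick, top 103 mm up, with 4 square 18 mm eyelets 70 mm apart. Base board 12 mm thick, x -125 to 30 mm. Open behind the plate.
- lock (a joint): Travel (m) of the lock, a dark steel comb sliding along the plate: teeth 20 mm wide at x -17 to -11 mm, tops 63.5 mm above the worktop. 0 = locked (starts within 12 mm of it): a tooth stands before each eyelet, so no disc can pass in or out. 0.035 = fully open end stop: teeth midway between eyelets. Opens to the rack's -y; stays where left, about 2 N friction.
- lock_grip (a point): The lock's black upright grip tab, at the lock's -y end beyond the plate: 16 mm (x) by 24 mm (y), from 22 to 92 mm above the worktop; point on its centre line, 12 mm below its top. Moves with the lock: to the rack's -y opens, +y locks. Axes as the rack's. Clear by 25 mm or more on both y sides.
- eyelet1 (a point): Centre of eyelet 1 (from the lock grip's end, -y) on the plate's front face; 18 x 18 mm. Axes as the rack's, x is the way in. Before all the eyelets lies a wooden ledge, x -125 to -28 mm, 300 mm wide, top 57 mm above the worktop, with two small guide posts (x -42 to -30 mm, 36 mm apart, 21 mm high) before each eyelet. A stored handle rests on the ledge between them, axis 70 mm above the worktop.
- eyelet2 (a point): Centre of eyelet 2 (from the lock grip's end, -y) on the plate's front face; 18 x 18 mm. Axes as the rack's, x is the way in. Before all the eyelets lies a wooden ledge, x -125 to -28 mm, 300 mm wide, top 57 mm above the worktop, with two small guide posts (x -42 to -30 mm, 36 mm apart, 21 mm high) before each eyelet. A stored handle rests on the ledge between them, axis 70 mm above the worktop.
- eyelet3 (a point): Centre of eyelet 3 (from the lock grip's end, -y) on the plate's front face; 18 x 18 mm. Axes as the rack's, x is the way in. Before all the eyelets lies a wooden ledge, x -125 to -28 mm, 300 mm wide, top 57 mm above the worktop, with two small guide posts (x -42 to -30 mm, 36 mm apart, 21 mm high) before each eyelet. A stored handle rests on the ledge between them, axis 70 mm above the worktop.
- eyelet4 (a point): Centre of eyelet 4 (from the lock grip's end, -y) on the plate's front face; 18 x 18 mm. Axes as the rack's, x is the way in. Before all the eyelets lies a wooden ledge, x -125 to -28 mm, 300 mm wide, top 57 mm above the worktop, with two small guide posts (x -42 to -30 mm, 36 mm apart, 21 mm high) before each eyelet. A stored handle rests on the ledge between them, axis 70 mm above the worktop.
- spit1_mid (a point): Roasting spit 1 (may be absent): middle of its beech handle, 76 mm long (x) and 26 x 26 mm; lies flat, this point 13 mm up. 90 g, balanced within the handle. A steel rod, 8 mm thick, runs along +x to its tip 133 mm from here. A steel disc, 25 mm across, 5 thick, has its front face 63 mm from here, with 20 mm of bare rod between handle and disc. Stored: disc against the plate.
- spit1_tip (a point): The rounded tip of spit 1's rod, 133 mm from the handle's middle.
- spit2_mid (a point): Roasting spit 2 (may be absent): middle of its beech handle, 76 mm long (x) and 26 x 26 mm; lies flat, this point 13 mm up. 90 g, balanced within the handle. A steel rod, 8 mm thick, runs along +x to its tip 133 mm from here. A steel disc, 25 mm across, 5 thick, has its front face 63 mm from here, with 20 mm of bare rod between handle and disc. Stored: disc against the plate.
- spit2_tip (a point): The rounded tip of spit 2's rod, 133 mm from the handle's middle.
- spit3_mid (a point): Roasting spit 3 (may be absent): middle of its beech handle, 76 mm long (x) and 26 x 26 mm; lies flat, this point 13 mm up. 90 g, balanced within the handle. A steel rod, 8 mm thick, runs along +x to its tip 133 mm from here. A steel disc, 25 mm across, 5 thick, has its front face 63 mm from here, with 20 mm of bare rod between handle and disc. Stored: disc against the plate.
- spit3_tip (a point): The rounded tip of spit 3's rod, 133 mm from the handle's middle.
- spit4_mid (a point): Roasting spit 4 (may be absent): middle of its beech handle, 76 mm long (x) and 26 x 26 mm; lies flat, this point 13 mm up. 90 g, balanced within the handle. A steel rod, 8 mm thick, runs along +x to its tip 133 mm from here. A steel disc, 25 mm across, 5 thick, has its front face 63 mm from here, with 20 mm of bare rod between handle and disc. Stored: disc against the plate.
- spit4_tip (a point): The rounded tip of spit 4's rod, 133 mm from the handle's middle.
- salt: Bystander, to be left alone: low covered dark wooden salt cellar, 56 mm across, 52 mm high, standing between spits and rack. Origin at the centre of its underside.
- jar: Bystander, to be left alone: glass jar with steel twist cap, 72 mm across, 110 mm high. Origin at the centre of its underside.
- mill: Bystander, to be left alone: turned dark wooden pepper mill, 56 mm across, 178 mm high. Origin at the centre of its underside.
- tagine: Bystander, to be left alone: small glazed tagine with steel lid, 150 mm across, about 170 mm high. Origin at the centre of its underside.
- trivet: Bystander, to be left alone: round beech trivet, 170 mm across, 14 mm thick. Origin at the centre of its underside.
- bowl: Bystander, to be left alone: white bowl, 100 mm across, 50 mm high. Origin at the centre of its underside.
Mind the look-alikes: they are no part of the job. What is shaped like the part that bears spit1_mid but black is not meant.

How it is judged:
By the outcome, as a careful person would: the job done as asked, in the order asked, and still so for the second after the job is handed in, with the robot touching nothing.
Of spit1, spit2, spit3, spit4 only 3 to 4 are there at a start; the rules pass over those that are not, and their reading is None.
At some moment in a run one of spit1, spit2, spit3, spit4 may be knocked a few centimetres aside while the robot is not near it.
It also fails if it takes over 210 s, if anything falls off the work surface, if the arm or the gripper's body presses on something with over 40 N, if the wrist force passes 120 N, or if a joint passes its speed limit or range.

## Robot

A 6-joint arm with a two-finger parallel gripper is mounted at the origin on the work surface. World frame = base frame: x ahead of the robot, y to its left, z up, the work surface at z = 0. Lengths are in m, angles in rad, forces in N, time in s.
With the tool pointing down it reaches from about 0.275 to 0.825 m from the base axis. Payload 4.9 kg.
Tool frame: the origin (TCP) lies midway between the tips of the shut fingers; the grasp point (between the pads) lies 19 mm behind it (grip_point_offset is the distance from the TCP to the grasp point, in m); z points along the fingers, x is the direction in which the jaws open and shut, and the axes are right-handed (so a half turn about z gives the same grasp; the last joint's range is limited). The gripper opens to 85 mm and grips with 20 to 120 N. Pads are 22 mm wide; open, the fingers measure 114 mm over their backs; the gripper's body (76 mm by 85 mm) begins 54 mm behind the grasp point. The pads swing forward as they close: fully open they stand 13 mm farther back than shut.
Start: joints at [-1.468, 0.326, -0.193, 1.052, 0, 1.437], TCP at [0.129, -0.535, 0.231] pointing down, gripper open.
Joint ranges: [-2.65, 2.65], [-0.97, 1.79], [-1.3, 1.35], [-1.93, 2.1], [-1.47, 1.37], [-3.14, 3.14]. Speed limits (rad/s): [2.57, 2.57, 3.14, 3.14, 3.14, 3.14].

## Interface

Orientations are given as a rotation vector (axis times angle).
In Python, from cell import * gives the robot as it stands. Calls block until the motion is done:
- movep(position, orientation): joint-space move of the TCP to a pose.
- move_l(position, velocity=0.15, rot=None, until_force=None): straight line of the TCP; rot=None keeps the orientation; velocity is the mean speed in m/s. With until_force (N) it stops when the force on the tool has changed by that much, and returns True; else False.
- set_joints(angles): joint-space move.
- let_go() and grab(newtons=None): open the fingers fully, or close them until they stop; newtons is the grip in N (None keeps the last).
- sleep(seconds).
- ik(position, orientation): joint angles nearest the present ones, or None.
- get_state(): the state.
- grab_frame(name): name is "scene" or "top" or "wrist"; returns a dict with "img" (480x640x3 uint8, red, green, blue), "fx", "fy", "cx", "cy" (pixels), "cam_to_world" (4x4, takes a point from camera to world coordinates); the wrist camera has in their place "T_tool_cam" (4x4, takes a point from camera to tool coordinates, whose origin is the TCP and whose axes are the tool frame's). Camera axes: x right, y down, z forward; pixel columns grow to the right and rows downward; lengths in m; the calibration is good to about 2 mm. A picture is of the moment at which its call begins: read the wrist's pose just before it. There is no depth.
A pose or a line that the arm cannot do raises MotionError and nothing moves.
- sign_off(): hands the job in, once; it reports no verdict.
Trained networks look in the newest picture that a camera, given by its name, has taken for a name from the list of things; names that differ only in an ending like _2 or _b are one class to them, and where a whole thing is asked for, a point or a joint stands for the part that bears it (a point fixed in the world has none). Each returns a list of dicts, best first, with "score" (0 to 1); they miss things now and then, are a little off and sometimes report something else, mostly with a low value. They report only what shows in the picture. A call takes as long as a camera call. They do not tell look-alikes from the thing itself.
- spot_in(camera, name): "centre" ([column, row] in pixels, amid what is visible of it).
- silhouettes(camera, name): "mask" (480x640 bool, what is visible of it) and "centre" ([column, row] in pixels, amid what is visible of it).
- tip_of(camera, name): "centre" ([column, row] in pixels: a listed point, or the origin of a listed thing).
The state is a dict: "clock": time; "q": joint angles; "joint_velocities": joint speeds; "tau": joint torques, N m; "position": TCP position; "eef_rot": TCP orientation; "contact_force": force on the tool from outside, world axes, zero at the start; "wrist_torque": the same for the moment, N m; "finger_gap": opening from 0.0 (shut) to 1.0 (fully open).
Only numpy, scipy, OpenCV 4.12 (cv2) and the standard library are available. Lean on these libraries where they do the work, as an engineer would, in place of code of your own. Each camera call takes 0.05 s, during which the arm holds its last target.

## Working session

There is one attempt and no reset: what is moved stays moved. The work goes in short steps, each a Python script; the robot and the scene stay as the last script left them, time stands still between calls to the robot, and variables do not carry over. Pictures are saved under pics/ and viewed, and the job is handed in when it is done.

```bash
ls; mkdir -p pics; python3 - <<'E'
from cell import *
import cv2, numpy as np
for c in ["scene","top"]:
    f=grab_frame(c); cv2.imwrite(f"pics/{c}0.png",f["img"][:,:,::-1]); print(c,f["fx"],f["fy"],f["cx"],f["cy"],np.round(f["cam_to_world"],3).tolist())
    for n in ["rack_ref","lock_grip","eyelet1","eyelet2","eyelet3","eyelet4","spit1_mid","spit1_tip","salt","jar","mill","tagine","trivet","bowl"]:
        print(n,[(np.round(d["centre"]).tolist(),round(d["score"],2)) for d in tip_of(c,n)])
s=get_state();print(s)
E
```

```text
pics
scene 534.8124218845071 534.8124218845071 328.9982647361897 241.3902200363569 [[0.384, 0.755, -0.532, 1.227], [0.923, -0.316, 0.218, -0.214], [-0.003, -0.575, -0.818, 1.159], [0.0, 0.0, 0.0, 1.0]]
rack_ref [([387.0, 255.0], 0.75)]
lock_grip [([308.0, 282.0], 0.78)]
eyelet1 [([396.0, 253.0], 0.94), ([373.0, 262.0], 0.92), ([345.0, 272.0], 0.89), ([422.0, 240.0], 0.58)]
eyelet2 [([396.0, 253.0], 0.94), ([373.0, 262.0], 0.92), ([345.0, 272.0], 0.89), ([422.0, 240.0], 0.58)]
eyelet3 [([396.0, 253.0], 0.94), ([373.0, 262.0], 0.92), ([345.0, 272.0], 0.89), ([422.0, 240.0], 0.58)]
eyelet4 [([396.0, 253.0], 0.94), ([373.0, 262.0], 0.92), ([345.0, 272.0], 0.89), ([422.0, 240.0], 0.58)]
spit1_mid [([236.0, 290.0], 0.85), ([321.0, 184.0], 0.79), ([200.0, 224.0], 0.68), ([206.0, 297.0], 0.21)]
spit1_tip [([255.0, 334.0], 0.88), ([361.0, 202.0], 0.78), ([251.0, 221.0], 0.7), ([234.0, 288.0], 0.28)]
salt [([265.0, 257.0], 0.58), ([470.0, 207.0], 0.41)]
jar [([294.0, 373.0], 0.63)]
mill [([380.0, 338.0], 0.87)]
tagine [([236.0, 394.0], 0.6)]
trivet [([472.0, 210.0], 0.95), ([263.0, 259.0], 0.6
[... 1107 characters left out ...]
)]
bowl [([243.0, 162.0], 0.87)]
{'clock': 1.5, 'q': array([-1.46821022e+00,  3.26221021e-01, -1.92601489e-01,  1.05202067e+00,
       -2.68921887e-05,  1.43657869e+00]), 'joint_velocities': array([-0.0001682 , -0.00015377, -0.00027606,  0.0018465 , -0.00170946,
        0.00209043]), 'tau': array([-8.88448039e-05, -4.43325555e+01,  2.62753630e+01,  1.34926235e-03,
       -1.47861506e-04, -7.23250281e-06]), 'position': array([ 0.12902242, -0.53465738,  0.23126881]), 'eef_rot': array([-2.46828542e+00,  1.94347051e+00,  8.15441987e-05]), 'contact_force': array([-0.94610624, -0.00597686, -0.30167061]), 'wrist_torque': array([0.01627238, 0.00642072, 0.02145021]), 'finger_gap': 1.0022321704146553}
```

View pics/scene0.png

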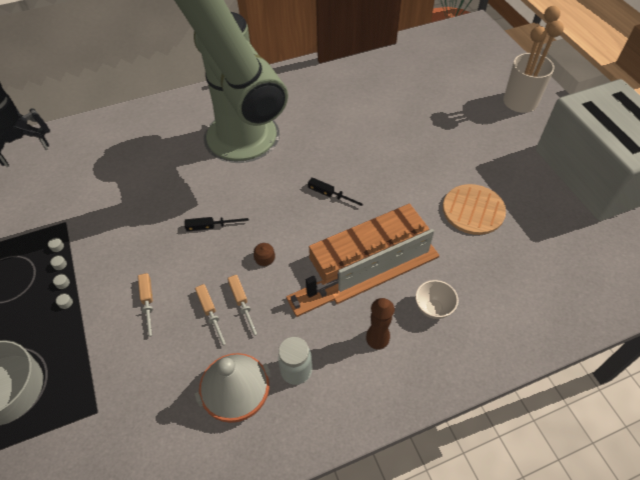

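View pics/top0.png

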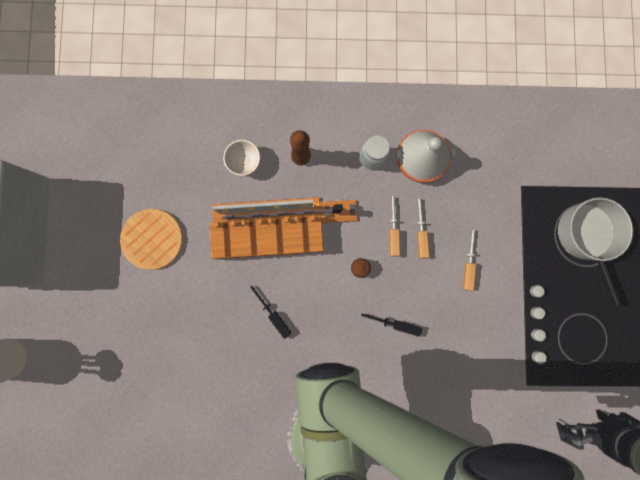

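The top view shows three beech-handled spits at (395,243), (424,245) and (470,277). The two black-handled ones at (280,323) and (407,330) are the look-alikes. The grip tab is at about (340,209). Next I'll compute positions from both cameras and check an enlarged crop.

```bash
cat > h.py <<'E'
from cell import *
import numpy as np, cv2
from scipy.spatial.transform import Rotation as R
def cam(c):
    s=get_state(); f=grab_frame(c)
    if c=="wrist":
        T=np.eye(4);T[:3,:3]=R.from_rotvec(s["eef_rot"]).as_matrix();T[:3,3]=s["position"]
        f["T"]=T@f["T_tool_cam"]
    else: f["T"]=f["cam_to_world"]
    return f
def ray(f,px):
    d=f["T"][:3,:3]@np.array([(px[0]-f["cx"])/f["fx"],(px[1]-f["cy"])/f["fy"],1]);return f["T"][:3,3],d
def onz(f,px,z):
    o,d=ray(f,px);return o+d*(z-o[2])/d[2]
def proj(f,p):
    q=np.linalg.inv(f["T"])@np.append(p,1);return np.array([f["cx"]+f["fx"]*q[0]/q[2],f["cy"]+f["fy"]*q[1]/q[2]])
def save(f,n,crop=None,k=1):
    im=f["img"][:,:,::-1]
    if crop: x0,y0,x1,y1=crop; im=cv2.resize(im[y0:y1,x0:x1],None,fx=k,fy=k,interpolation=cv2.INTER_CUBIC)
    cv2.imwrite(f"pics/{n}.png",im)
def down(yaw): # tool z down, tool x at world angle yaw
    c,s=np.cos(yaw),np.sin(yaw)
    return R.from_matrix(np.array([[c,s,0],[s,-c,0],[0,0,-1]])).as_rotvec()
def mask_axis(m):
    ys,xs=np.nonzero(m);p=np.c_[xs,ys].astype(float);return p.mean(0)
E
python3 - <<'E'
from h import *
f=cam("top"); save(f,"topc",(200,180,500,300),2.6)
Z={"eyelet1":.072,"lock_grip":.08,"rack_ref":.072,"spit1_mid":.013,"spit1_tip":.013,"salt":0,"jar":0,"mill":0,"tagine":0,"trivet":0,"bowl":0}
for c in ["top","scene"]:
    f=cam(c)
    for n in Z: print(c,n,[(np.round(onz(f,d["centre"],Z[n])[:2],3).tolist(),round(d["score"],2)) for d in tip_of(c,n)])
f=grab_frame("wrist");print(np.round(f["T_tool_cam"],3).tolist(),f["fx"],f["cx"],f["cy"])
E
```

```text
top eyelet1 [([0.604, 0.288], 0.93), ([0.634, 0.08], 0.86), ([0.622, 0.147], 0.66), ([0.736, 0.251], 0.23)]
top lock_grip [([0.614, -0.023], 0.96)]
top rack_ref [([0.616, 0.192], 0.85)]
top spit1_mid [([0.301, 0.151], 0.98), ([0.53, -0.177], 0.83), ([0.763, -0.112], 0.74)]
top spit1_tip [([0.676, -0.166], 0.76), ([0.403, 0.23], 0.61), ([0.33, -0.081], 0.59)]
top salt [([0.459, -0.08], 0.51), ([0.756, 0.253], 0.46)]
top jar [([0.77, -0.11], 0.7), ([0.668, -0.162], 0.51)]
top mill [([0.766, 0.103], 0.95), ([0.768, -0.117], 0.53)]
top tagine [([0.77, -0.262], 0.87)]
top trivet [([0.524, 0.507], 0.8)]
top bowl [([0.758, 0.256], 0.89), ([0.536, -0.26], 0.57), ([0.625, 0.154], 0.53)]
scene eyelet1 [([0.608, 0.301], 0.8), ([0.619, 0.149], 0.78), ([0.616, 0.082], 0.67), ([0.606, 0.228], 0.62)]
scene lock_grip [([0.609, -0.012], 0.66), ([0.689, -0.17], 0.51)]
scene rack_ref [([0.613, 0.18], 0.62), ([0.626, 0.089], 0.31)]
scene spit1_mid [([0.289, 0.147], 0.88), ([0.297, -0.208], 0.86), ([0.579, 0.245], 0.65), ([0.516, -0.174], 0.58)]
scene spit1_tip [([0.403, 0.223], 0.79), ([0.331, -0.08], 0.58)]
scene salt [([0.457, -0.081], 0.81), ([0.584, 0.175], 0.72)]
scene jar [([0.782, -0.112], 0.87), ([0.576, 0.004], 0.64)]
scene mill [([0.777, 0.093], 0.83)]
scene tagine [([0.774, -0.253], 0.93)]
scene trivet [([0.532, 0.507], 0.72)]
scene bowl [([0.747, 0.262], 0.88), ([0.567, 0.216], 0.58)]
[[1.0, -0.001, -0.0, -0.0], [0.001, 0.95, 0.311, -0.079], [-0.0, -0.311, 0.95, -0.142], [0.0, 0.0, 0.0, 1.0]] 358.0249629420401 321.9390532500842 232.86141374183563
```

View pics/topc.png

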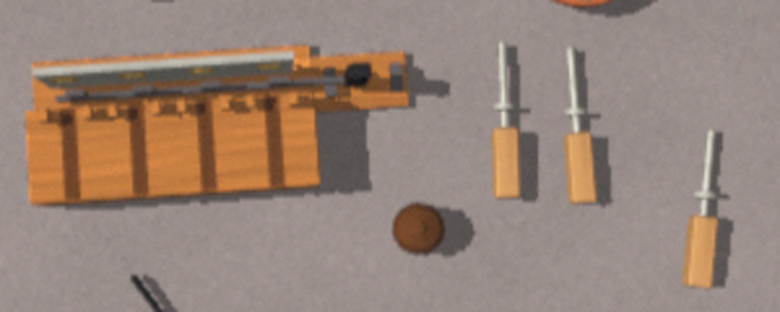

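```bash
python3 - <<'E'
from h import *
rot=down(np.pi/2+0.07)
movep([0.42,0.17,0.28],rot)
print(get_state()["q"])
f=cam("wrist"); save(f,"w1")
for n,z in [("eyelet1",.072),("lock_grip",.08),("rack_ref",.072)]:
    for d in tip_of("wrist",n): print(n,np.round(d["centre"],1),round(d["score"],2),np.round(onz(f,d["centre"],z),4))
E
```

```text
[ 2.20210879e-01  1.14614646e-01 -3.39421496e-01  1.11683395e+00
 -1.79742185e-04  1.51508575e-01]
eyelet1 [355.  363.3] 0.97 [0.6112 0.2209 0.072 ]
eyelet1 [235.9 367.1] 0.74 [0.6259 0.0822 0.072 ]
eyelet1 [412.5 358.1] 0.66 [0.5995 0.2867 0.072 ]
lock_grip [ 21.4 402.4] 0.71 [ 0.6871 -0.1707  0.08  ]
lock_grip [152.2 357.8] 0.68 [ 0.6131 -0.0105  0.08  ]
rack_ref [322.7 360.8] 0.7 [0.6102 0.183  0.072 ]
rack_ref [ 38.1 258.7] 0.29 [ 0.5028 -0.1245  0.072 ]
```

View pics/w1.png

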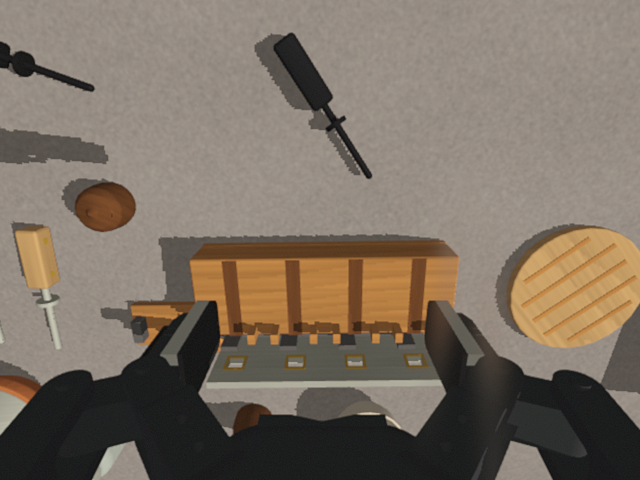

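The wrist view shows the four brass-rimmed eyelets at about (236,362), (295,362), (355,361) and (414,359), with the comb teeth in front of them. I'll enlarge this to refine the pixels.

```bash
python3 - <<'E'
from h import *
f=cam("wrist"); save(f,"w1c",(200,320,460,395),3)
rot=down(np.pi/2+0.07)
movep([0.36,0.10,0.22],rot)
f=cam("wrist"); save(f,"w2")
for n,z in [("eyelet1",.072),("lock_grip",.08),("rack_ref",.072)]:
    for d in tip_of("wrist",n): print(n,np.round(d["centre"],1),round(d["score"],2),np.round(onz(f,d["centre"],z),4))
E
```

```text
(no output)
```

View pics/w1c.png

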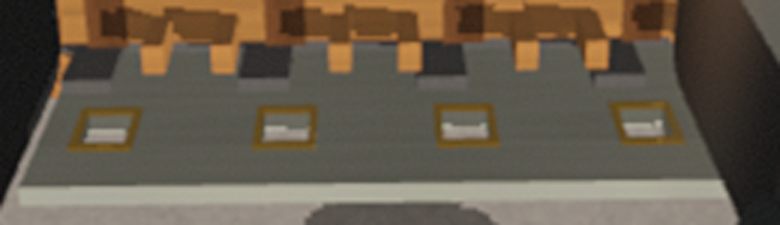

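View pics/w2.png

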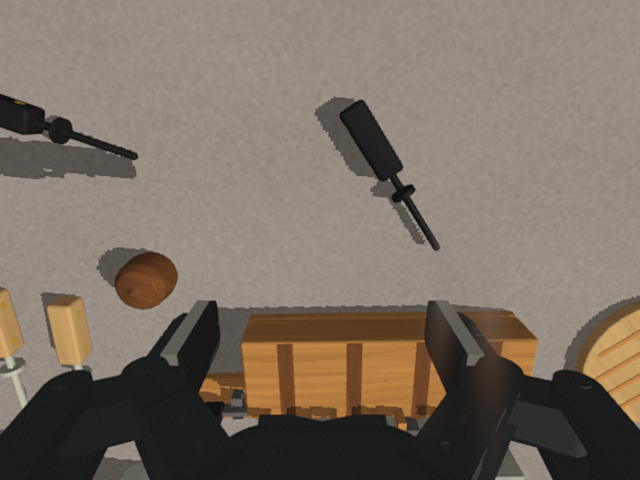

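```bash
python3 - <<'E'
from h import *
rot=down(np.pi/2+0.07)
for i,p in enumerate([[0.42,0.17,0.28],[0.45,0.12,0.34],[0.43,0.0,0.26]]):
    movep(p,rot); f=cam("wrist"); save(f,f"v{i}")
    save(f,f"v{i}c",(100,290,420,410),2.5)
    np.save(f"v{i}.npy",f["T"]); K=[f["fx"],f["fy"],f["cx"],f["cy"]]
    if i==0:
        for u in [(235.3,363),(295.7,362.7),(355.7,362),(415.7,360.7)]: print(np.round(onz(f,u,.072),4))
    for n,z in [("eyelet1",.072),("lock_grip",.08)]:
        for d in tip_of("wrist",n): print(i,n,np.round(d["centre"],1),round(d["score"],2),np.round(onz(f,d["centre"],z),4))
np.save("K.npy",K)
E
```

```text
[0.6208 0.0835 0.072 ]
[0.6154 0.1538 0.072 ]
[0.6095 0.2235 0.072 ]
[0.6027 0.2929 0.072 ]
0 eyelet1 [354.3 360.6] 0.97 [0.6076 0.2217 0.072 ]
0 eyelet1 [297.9 358.3] 0.85 [0.6091 0.156  0.072 ]
0 eyelet1 [406.2 360.4] 0.8 [0.6031 0.2819 0.072 ]
0 eyelet1 [231.7 362.7] 0.56 [0.6207 0.0793 0.072 ]
0 eyelet1 [360.4 409.5] 0.4 [0.6782 0.2362 0.072 ]
0 lock_grip [149.1 358.1] 0.58 [ 0.6146 -0.0122  0.08  ]
1 eyelet1 [340.4 313.7] 0.92 [0.6125 0.1538 0.072 ]
1 eyelet1 [283.8 315.8] 0.88 [0.6205 0.0804 0.072 ]
1 eyelet1 [390.7 312.9] 0.74 [0.607 0.219 0.072]
1 eyelet1 [439.3 312.9] 0.66 [0.6029 0.282  0.072 ]
1 eyelet1 [ 43.2 215.2] 0.62 [ 0.5036 -0.2086  0.072 ]
1 eyelet1 [363.3 313.2] 0.24 [0.6098 0.1835 0.072 ]
1 lock_grip [208.3 310.5] 0.77 [ 0.6143 -0.015   0.08  ]
2 eyelet1 [448.9 375. ] 0.79 [0.6143 0.1552 0.072 ]
2 eyelet1 [379.6 376.7] 0.77 [0.6218 0.0784 0.072 ]
2 eyelet1 [503.  369.4] 0.7 [0.6027 0.2137 0.072 ]
2 eyelet1 [572.  375.1] 0.58 [0.605  0.2923 0.072 ]
2 lock_grip [297.7 372.1] 0.67 [ 0.6152 -0.013   0.08  ]
```

View pics/v1c.png

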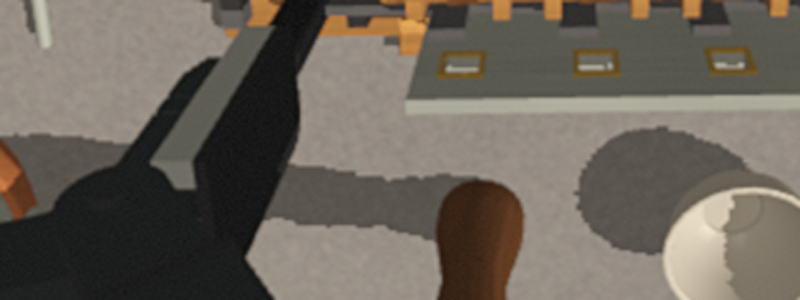

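View pics/v2.png

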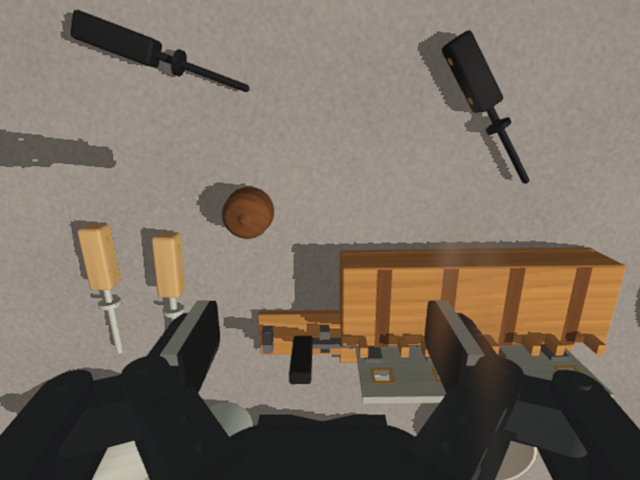

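```bash
python3 - <<'E'
from h import *
K=np.load("K.npy")
f=dict(T=np.load("v1.npy"),fx=K[0],fy=K[1],cx=K[2],cy=K[3])
for u in [(284.8,315.6),(338.4,314.8),(392.4,314.4)]: print(np.round(onz(f,u,.072),4))
yaw=.086; ex=np.array([np.cos(yaw),np.sin(yaw),0]); ey=np.array([-np.sin(yaw),np.cos(yaw),0])
g=np.array([.6148,-.0137,0])
rot=down(yaw)
j=ik([*g[:2],.20],rot); print(j)
if j is None or abs(j[5])>3: rot=down(yaw+np.pi); print(ik([*g[:2],.2],rot))
movep([*g[:2],.20],rot)
f=cam("wrist"); save(f,"lk1")
E
```

```text
[0.6202 0.0817 0.072 ]
[0.6143 0.1513 0.072 ]
[0.6091 0.2214 0.072 ]
[-1.42251587e-01  4.66970248e-01 -6.06642700e-02  1.04316181e+00
  4.44089210e-16  1.34254474e+00]
```

View pics/lk1.png

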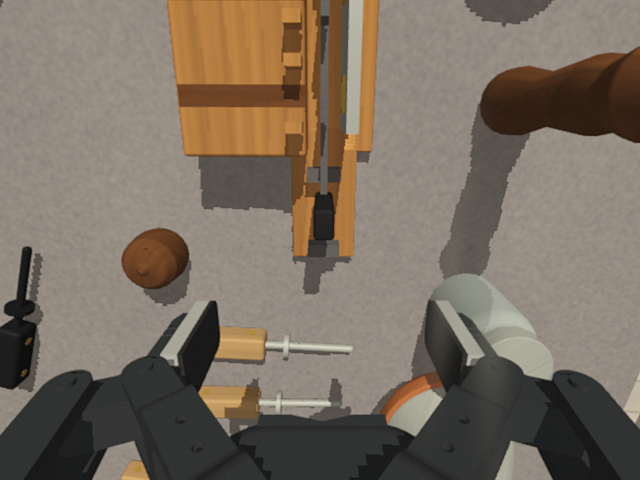

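```bash
python3 - <<'E'
from h import *
f=cam("wrist")
print(proj(f,[.6148,-.0137,.092]),proj(f,[.6148,-.0137,.022]))
for d in tip_of("wrist","lock_grip"): print(np.round(d["centre"],1),round(d["score"],2),np.round(onz(f,d["centre"],.08),4))
for d in silhouettes("wrist","lock_grip"):
    ys,xs=np.nonzero(d["mask"]);print(round(d["score"],2),xs.min(),xs.max(),ys.min(),ys.max())
f2=f;save(f,"lk1c",(270,170,380,270),5)
E
```

```text
[323.17204579 230.68889823] [322.87234455 207.41095578]
[323.4 221.1] 0.77 [ 0.6147 -0.0099  0.08  ]
0.61 313 333 0 239
```

View pics/lk1c.png

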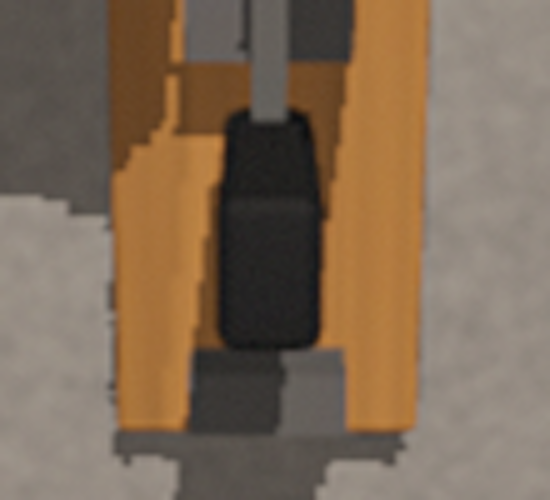

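```bash
python3 - <<'E'
from h import *
yaw=.086; ey=np.array([-np.sin(yaw),np.cos(yaw),0]); rot=down(yaw)
g=np.array([.6150,-.0095,.060])
move_l([g[0],g[1],.12],.15); print(move_l(g,.08,until_force=8))
grab(40); s=get_state(); print(s["finger_gap"],s["position"],s["contact_force"])
print("stop",move_l(g-ey*.06,.03,until_force=14)); s=get_state(); print(s["position"],s["contact_force"], (s["position"]-g)@ey)
f=cam("wrist"); save(f,"lk2")
E
```

```text
False
0.17928195932909818 [ 0.61562113 -0.00950975  0.06030289] [2.0794925  0.41839113 0.07528939]
stop True
[ 0.61778864 -0.0355177   0.06021683] [0.50033833 1.93037642 3.41400758] -0.02616107239288249
```

View pics/lk2.png

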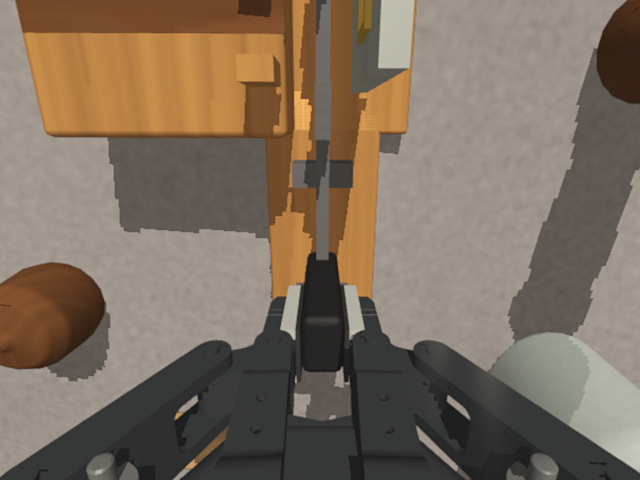

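```bash
python3 - <<'E'
from h import *
yaw=.086; ey=np.array([-np.sin(yaw),np.cos(yaw),0])
p=get_state()["position"]
print("stop",move_l(p-ey*.03,.02,until_force=25)); s=get_state(); print(s["position"],s["contact_force"], (s["position"]-p)@ey)
let_go(); p=get_state()["position"]; move_l([p[0],p[1],.22],.2)
f=cam("wrist"); save(f,"lk3")
f=cam("top"); save(f,"top3",(200,180,500,300),2.6)
E
```

```text
stop True
[ 0.61786875 -0.03537719  0.06013801] [-0.84175944  2.81226443  4.33419259] 0.00011438679282478632
```

View pics/lk3.png

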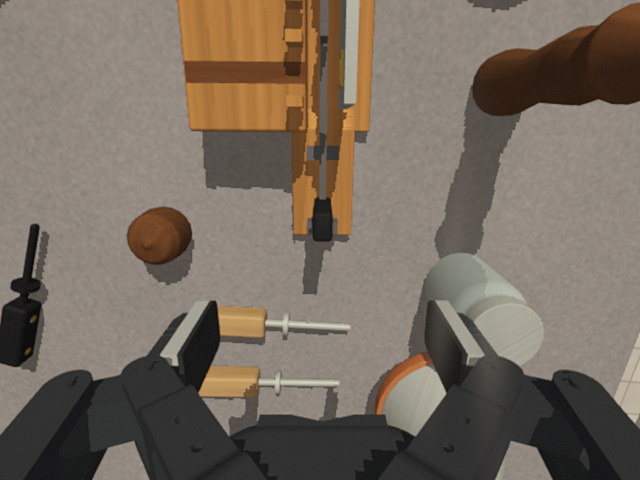

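View pics/top3.png

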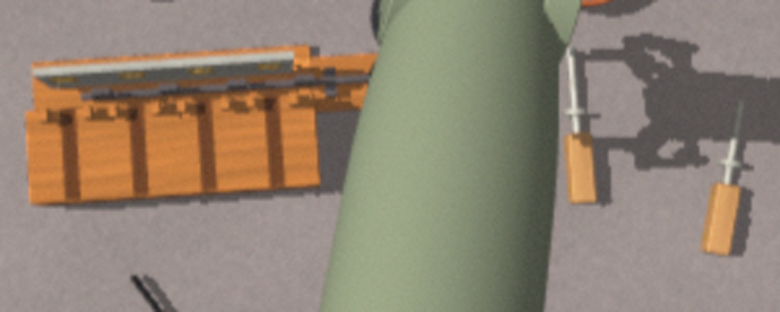

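Lock is against its open stop: a second pull with 25 N did not move it. The top crop shows that the right-hand spit has been knocked from (702,250) to (721,218). Now I'll measure the spits.

```bash
cat >> h.py <<'E'
def find(view,name,tag):
    movep(view,down(np.pi/2)); f=cam("wrist"); save(f,name)
    out=[]
    for d in silhouettes("wrist","spit1_mid"):
        m=d["mask"].astype(np.uint8)
        img=f["img"].astype(int)
        ys,xs=np.nonzero(m); 
        print("mask",round(d["score"],2),np.round(d["centre"]),m.sum(),xs.min(),xs.max(),ys.min(),ys.max(),img[m>0].mean(0).round())
    return f
E
python3 - <<'E'
from h import *
f=find([0.41,-0.22,0.28],"s1","x")
for n in ["spit1_mid","spit1_tip"]:
    for d in tip_of("wrist",n): print(n,np.round(d["centre"],1),round(d["score"],2),np.round(onz(f,d["centre"],.013),4))
hsv=cv2.cvtColor(f["img"],cv2.COLOR_RGB2HSV)
m=cv2.inRange(hsv,(8,80,120),(25,255,255))
n,l,st,c=cv2.connectedComponentsWithStats(m)
for i in range(1,n):
    if st[i,4]>300: print(st[i],c[i])
np.save("s1.npy",f["T"])
E
```

```text
mask 0.98 [344.  86.] 2861 296 449 56 117 [34. 33. 33.]
mask 0.57 [358. 295.] 1794 348 369 251 369 [156. 130.  92.]
mask 0.52 [635.  67.] 153 630 639 58 84 [21. 20. 19.]
mask 0.38 [297. 291.] 1867 281 308 248 368 [163. 136.  97.]
spit1_mid [359.5 282.7] 0.88 [ 0.5293 -0.1729  0.013 ]
spit1_mid [331.9  82.5] 0.81 [ 0.2963 -0.2093  0.013 ]
spit1_mid [396.9 424.8] 0.32 [ 0.7575 -0.1113  0.013 ]
spit1_tip [451.5 113.5] 0.88 [ 0.3275 -0.0797  0.013 ]
spit1_tip [357.1 368. ] 0.74 [ 0.6581 -0.1722  0.013 ]
spit1_tip [294.8 279. ] 0.65 [ 0.5241 -0.2542  0.013 ]
[ 154  210   31   63 1618] [168.60444994 240.28121137]
[ 283  249   25   62 1198] [295.59265442 280.93989983]
[ 351  253   20   61 1100] [360.43       284.36818182]
[ 536  269  104   76 5228] [587.72953328 303.90780413]
[272 405  70  15 421] [312.21140143 411.40142518]
```

View pics/s1.png

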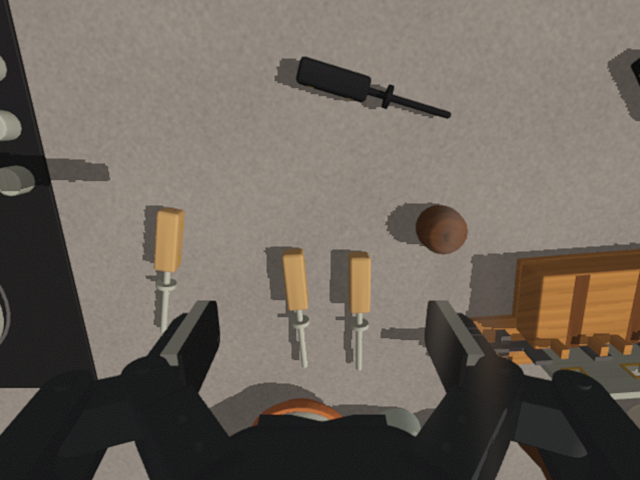

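Three beech spits in the wrist view: (169,240), (296,281), (360,283). The dark one at (335,78) has a black handle, so it is the look-alike and excluded. First the (360,283) spit, checked from a close hover.

```bash
cat >> h.py <<'E'
RYAW=.083; EX=np.array([np.cos(RYAW),np.sin(RYAW),0]); EY=np.array([-np.sin(RYAW),np.cos(RYAW),0])
EYE={1:np.array([.6205,.0826,0]),2:np.array([.6148,.1526,0]),3:np.array([.6093,.2224,0]),4:np.array([.6030,.2924,0])}
def beech(f,guess):
    """handle near guess (world xy) -> mid xy, yaw, using top face rect"""
    hsv=cv2.cvtColor(f["img"],cv2.COLOR_RGB2HSV)
    m=cv2.inRange(hsv,(8,80,120),(25,255,255)); u=proj(f,[*guess,.026])
    n,l,st,c=cv2.connectedComponentsWithStats(m)
    i=min((i for i in range(1,n) if st[i,4]>400),key=lambda i:np.hypot(*(c[i]-u)))
    cnt=cv2.findContours((l==i).astype(np.uint8),cv2.RETR_EXTERNAL,cv2.CHAIN_APPROX_NONE)[0][0][:,0].astype(float)
    P=np.array([onz(f,p,.023)[:2] for p in cnt])*1000
    (cx,cy),(w,h),a=cv2.minAreaRect(P.astype(np.float32))
    if w<h: a+=90; w,h=h,w
    a=(a+90)%180-90
    return np.array([cx,cy])/1000,np.radians(a),(w,h),c[i],st[i]
E
python3 - <<'E'
from h import *
f=cam("wrist")
for g in [(.53,-.173),(.525,-.25),(.48,-.4)]:
    r=beech(f,g); print(r)
m,a=beech(f,(.53,-.173))[:2]
d=np.array([np.cos(a),np.sin(a)])
movep([*(m-.05*d),.14],down(a+np.pi/2))
f=cam("wrist"); save(f,"a1"); print(beech(f,m))
for n in ["spit1_mid","spit1_tip"]:
    for d in tip_of("wrist",n): print(n,np.round(d["centre"],1),round(d["score"],2),np.round(onz(f,d["centre"],.013),4))
print(get_state()["clock"])
E
```

```text
(array([ 0.52598926, -0.17255266]), np.float64(0.024529011930661197), (80.9814453125, 23.491321563720703), array([360.36730946, 284.40128558]), array([ 351,  253,   20,   61, 1089], dtype=int32))
(array([ 0.52134534, -0.25250168]), np.float64(0.07197365951409997), (81.02476501464844, 26.26114273071289), array([295.50959133, 280.92910759]), array([ 283,  249,   25,   62, 1199], dtype=int32))
(array([ 0.46916235, -0.40068695]), np.float64(-0.18667307818661366), (81.06302642822266, 31.893177032470703), array([168.59728227, 240.01729463]), array([ 154,  209,   31,   63, 1619], dtype=int32))
(array([ 0.52542505, -0.17319939]), np.float64(0.036216498272744896), (81.3369369506836, 24.202207565307617), array([322.2682362 , 286.90814357]), array([ 306,  238,   32,   93, 2591], dtype=int32))
spit1_mid [323.  287.8] 0.9 [ 0.5319 -0.1721  0.013 ]
spit1_mid [ 30.5 353.7] 0.25 [ 0.6032 -0.4309  0.013 ]
spit1_tip [471.2  13. ] 0.9 [ 0.3291 -0.0795  0.013 ]
spit1_tip [319.5 410.9] 0.59 [ 0.661  -0.1723  0.013 ]
18.65
```

View pics/a1.png

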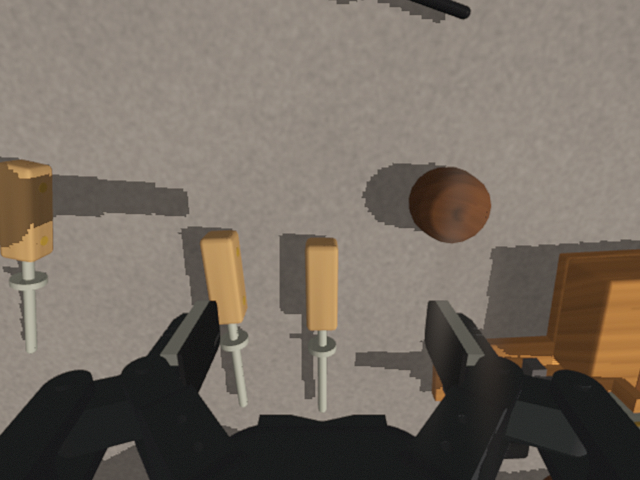

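```bash
cat >> h.py <<'E'
OFF=.015
def pick(m,a,zt=.004):
    d=np.array([np.cos(a),np.sin(a)]); p=m-OFF*d; rot=down(a+np.pi/2)
    movep([*p,.12],rot); hit=move_l([*p,.03],.2)
    hit=move_l([*p,zt],.06,until_force=8); z0=get_state()["position"][2]
    grab(60); s=get_state(); print("pick hit",hit,"z",s["position"],"gap",s["finger_gap"])
    move_l([*p,.22],.25); print("gap up",get_state()["finger_gap"])
def pose(e,x,z,dy=0):
    return (EYE[e]+EX*x+EY*dy)+np.array([0,0,z])
ROT=down(RYAW+np.pi/2)
def pre(e,dy=0):
    movep(pose(e,-.19,.22,dy),ROT)
    f=cam("wrist"); return f
E
python3 - <<'E'
from h import *
pick(np.array([.527,-.173]),.028)
f=pre(4); save(f,"p1"); print(get_state()["position"],pose(4,-.19,.22))
for n,z in [("eyelet1",.072),("spit1_tip",.229)]:
    for d in tip_of("wrist",n): print(n,np.round(d["centre"],1),round(d["score"],2),np.round(onz(f,d["centre"],z),4))
E
```

```text
pick hit False z [ 0.51237861 -0.17362825  0.00440207] gap 0.29201814060903986
gap up 0.29016949444743956
[0.41429005 0.27590957 0.21989221] [0.41365408 0.2766481  0.22      ]
eyelet1 [114.6 399.7] 0.74 [0.6209 0.0836 0.072 ]
eyelet1 [182.1 396.8] 0.71 [0.6118 0.1513 0.072 ]
spit1_tip [272.2 184.6] 0.96 [0.3596 0.253  0.229 ]
```

View pics/p1.png

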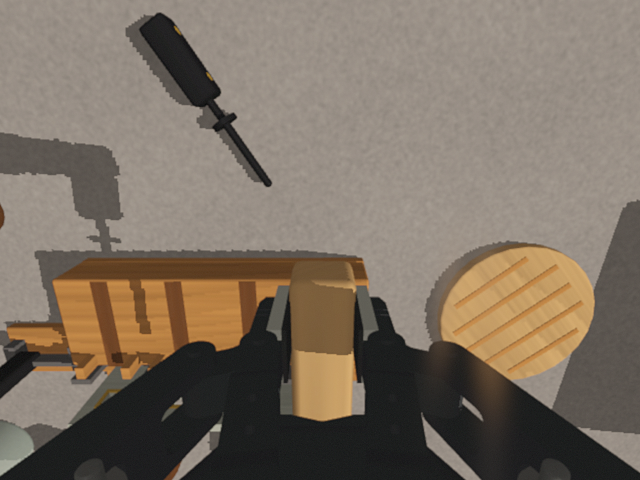

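```bash
python3 - <<'E'
from h import *
move_l(pose(4,-.19,.10),.2)
print(move_l(pose(4,-.19,.062),.06,until_force=6)); print(get_state()["contact_force"])
for c in ["top","scene"]:
    f=cam(c); u=proj(f,pose(4,0,.072)); x,y=int(u[0]),int(u[1]); print(c,u)
    save(f,"i1"+c,(x-60,y-45,x+60,y+45),6)
    for d in tip_of(c,"spit1_tip"): print(np.round(d["centre"],1),round(d["score"],2),np.round(onz(f,d["centre"],.071),4))
print("expect tip",pose(4,-.042,.071))
E
```

```text
False
[ 0.07467444  0.00141539 -1.28226047]
top [223.58568747 210.7623224 ]
[225.2 222.8] 0.8 [0.5711 0.2873 0.071 ]
[361.1 314.4] 0.62 [ 0.3352 -0.0744  0.071 ]
[248.9 283.5] 0.56 [0.412  0.2205 0.071 ]
scene [422.12830599 239.05051766]
[413.5 226.9] 0.93 [0.5606 0.2907 0.071 ]
[361.4 205.7] 0.87 [0.4469 0.1976 0.071 ]
[249.4 219.7] 0.74 [ 0.378 -0.086  0.071]
expect tip [0.56114459 0.288918   0.071     ]
```

View pics/i1top.png

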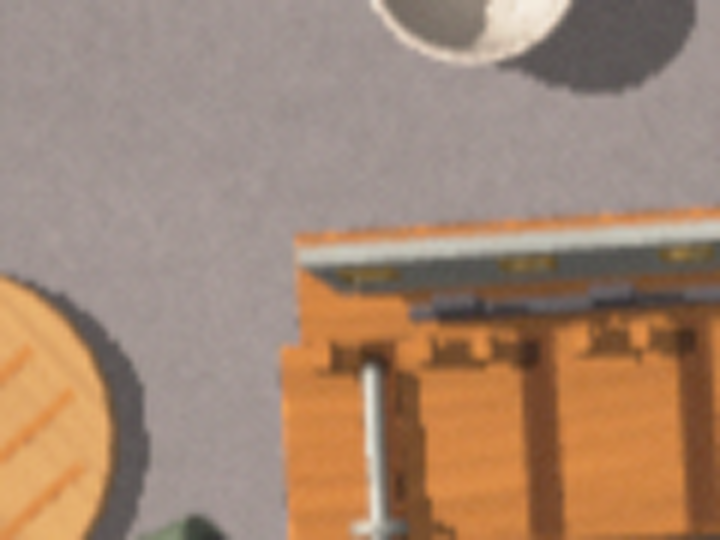

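View pics/i1scene.png

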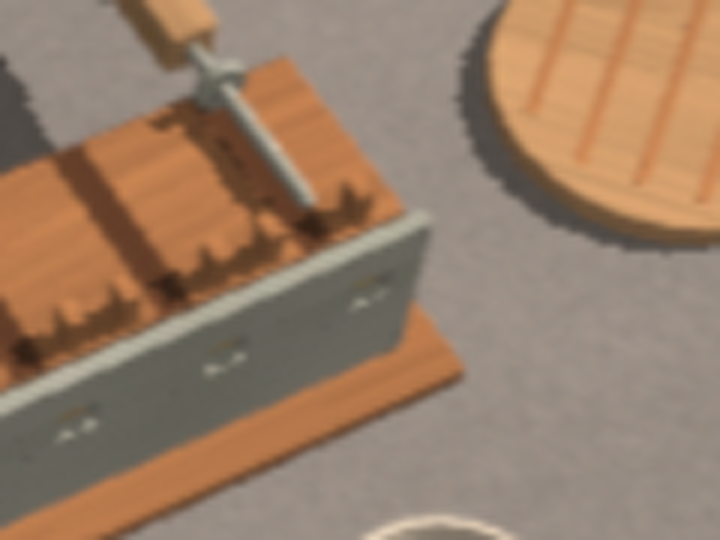

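In the top crop the rod axis, from (380,525) to (373,365), runs on to the eyelet at (368,272), so it is aligned. Inserting now.

```bash
cat >> h.py <<'E'
def insert(e,dy=0):
    h=move_l(pose(e,-.118,.062,dy),.06,until_force=7); s=get_state()
    print("insert hit",h,np.round((s["position"]-EYE[e])@EX,4),s["contact_force"]); return h
def release(e,dy=0):
    let_go(); move_l(pose(e,-.118,.15,dy),.2)
    move_l(pose(e,-.168,.15,dy),.25); grab(40)
def push(e,dy=0):
    move_l(pose(e,-.168,.062,dy),.15)
    h=move_l(pose(e,-.100,.062,dy),.05,until_force=9); s=get_state()
    print("push hit",h,"x",np.round((s["position"]-EYE[e])@EX,4),s["contact_force"])
    move_l(pose(e,-.16,.062,dy),.2); move_l(pose(e,-.16,.2,dy),.25); let_go()
E
python3 - <<'E'
from h import *
if not insert(4):
    release(4)
    for c in ["top","scene"]:
        f=cam(c); u=proj(f,pose(4,-.05,.072)); x,y=int(u[0]),int(u[1])
        save(f,"j1"+c,(x-60,y-45,x+60,y+45),6)
print(get_state()["clock"])
E
```

```text
insert hit False -0.1185 [ 0.60692591 -0.2957548  -1.06459373]
29.0583
```

View pics/j1top.png

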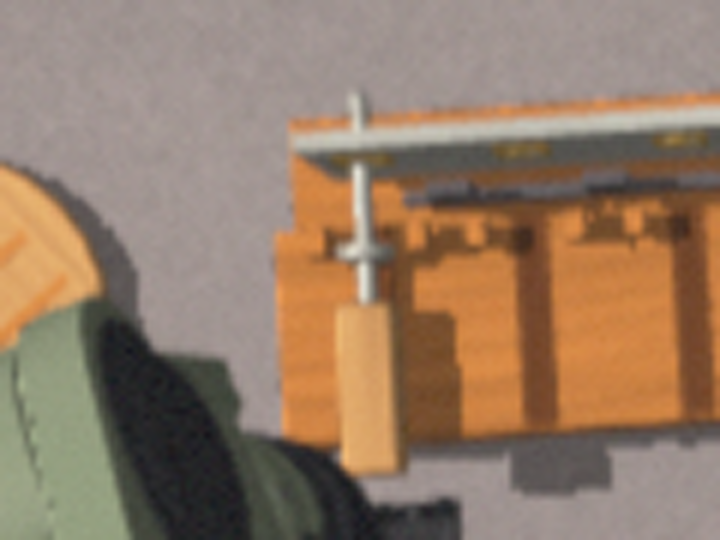

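View pics/j1scene.png

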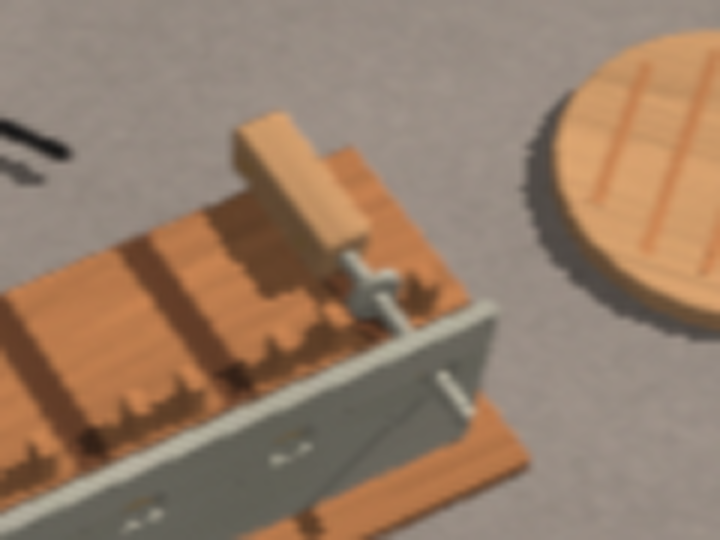

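The rod is through eyelet 4 and the handle lies on the ledge. Now the push home.

```bash
python3 - <<'E'
from h import *
push(4)
movep([0.41,-0.05,0.3],down(np.pi/2))
for c in ["top"]:
    f=cam(c); u=proj(f,pose(4,-.05,.072)); x,y=int(u[0]),int(u[1])
    save(f,"k1"+c,(x-60,y-45,x+60,y+45),6)
f=find([0.41,-0.22,0.28],"s2","x")
for g in [(.525,-.25),(.48,-.4)]: print(beech(f,g))
print(get_state()["clock"])
E
```

```text
push hit True x -0.1109 [ 0.01768734  0.13427883 -0.19796178]
mask 0.59 [405. 418.] 605 382 419 408 434 [101. 104.  94.]
mask 0.58 [345.  88.] 2862 295 448 56 118 [33. 32. 32.]
mask 0.58 [634.  69.] 183 630 639 58 87 [22. 21. 18.]
mask 0.4 [534. 352.] 864 491 639 341 364 [61. 56. 51.]
(array([ 0.52100763, -0.25236079]), np.float64(0.07018881727390726), (81.21863555908203, 26.546871185302734), array([294.93438538, 281.26495017]), array([ 282,  249,   26,   62, 1204], dtype=int32))
(array([ 0.46916245, -0.40074005]), np.float64(-0.193590239643931), (81.44564819335938, 31.566059112548828), array([167.79468151, 240.62399505]), array([ 153,  210,   31,   63, 1617], dtype=int32))
34.8917
```

View pics/k1top.png

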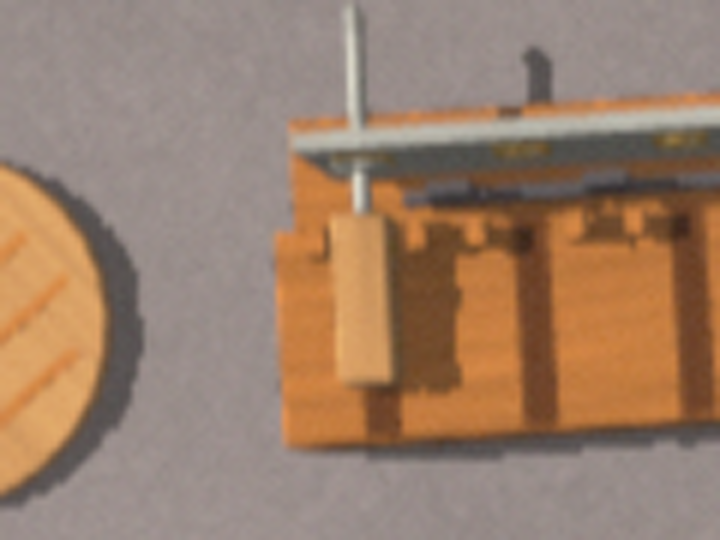

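View pics/s2.png

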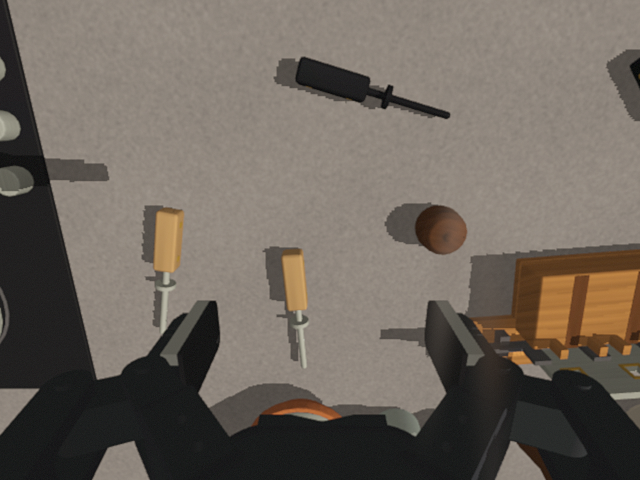

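Spit A is seated: the push stopped at x = −111 mm, against −112 mm expected, and the disc shows at the plate. Spit B next, into eyelet 2.

```bash
python3 - <<'E'
from h import *
f=cam("wrist")
a,b=onz(f,(299.5,316),.013),onz(f,(305,365),.013); yaw=np.arctan2(*(b-a)[1::-1]); print(a,b,yaw)
pick(np.array([.523,-.2525]),float(np.clip(yaw,.04,.14)))
f=pre(2)
move_l(pose(2,-.19,.10),.2)
print(move_l(pose(2,-.19,.062),.06,until_force=6)); print(get_state()["contact_force"])
for c in ["top","scene"]:
    f=cam(c); u=proj(f,pose(2,0,.072)); x,y=int(u[0]),int(u[1])
    save(f,"i2"+c,(x-60,y-45,x+60,y+45),6)
E
```

```text
[ 0.57718825 -0.24773147  0.013     ] [ 0.65343182 -0.24164356  0.013     ] 0.07967912056215222
pick hit False z [ 0.50844085 -0.25400249  0.00445834] gap 0.29051615712710643
gap up 0.2926156808188598
False
[-0.60313723 -0.33415145 -0.87283815]
```

View pics/i2top.png

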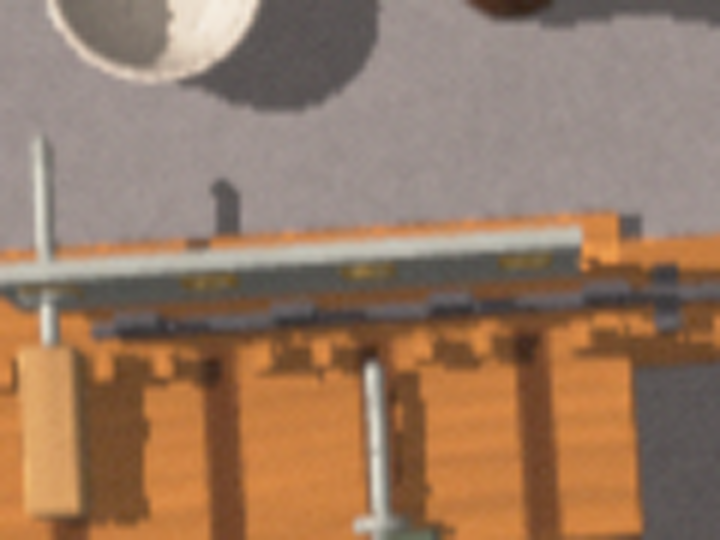

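The rod, from (380,520) to (373,365), points at eyelet 2 at (369,270). Aligned, so I'll insert.

```bash
python3 - <<'E'
from h import *
if not insert(2):
    release(2); push(2)
    movep([0.41,-0.05,0.3],down(np.pi/2))
    f=cam("top"); save(f,"k2top",(200,160,360,270),5)
    f=find([0.38,-0.36,0.25],"s3","x"); print(beech(f,(.47,-.4)))
    for n in ["spit1_mid","spit1_tip"]:
        for d in tip_of("wrist",n): print(n,np.round(d["centre"],1),round(d["score"],2),np.round(onz(f,d["centre"],.013),4))
print(get_state()["clock"])
E
```

```text
insert hit False -0.1185 [ 0.45059153 -0.05470533 -1.44530773]
push hit True x -0.1112 [-0.60523718  0.49048302  0.18287204]
mask 0.6 [487. 117.] 3371 431 591 86 148 [40. 39. 37.]
(array([ 0.46831409, -0.40371844]), np.float64(-0.1904351927005141), (81.59175109863281, 25.239606857299805), array([282.0303458 , 272.83768525]), array([ 267,  241,   32,   65, 1417], dtype=int32))
spit1_mid [468.5 110.7] 0.64 [ 0.2952 -0.2121  0.013 ]
spit1_tip [591.9 145.1] 0.6 [ 0.3287 -0.0806  0.013 ]
51.35
```

View pics/k2top.png

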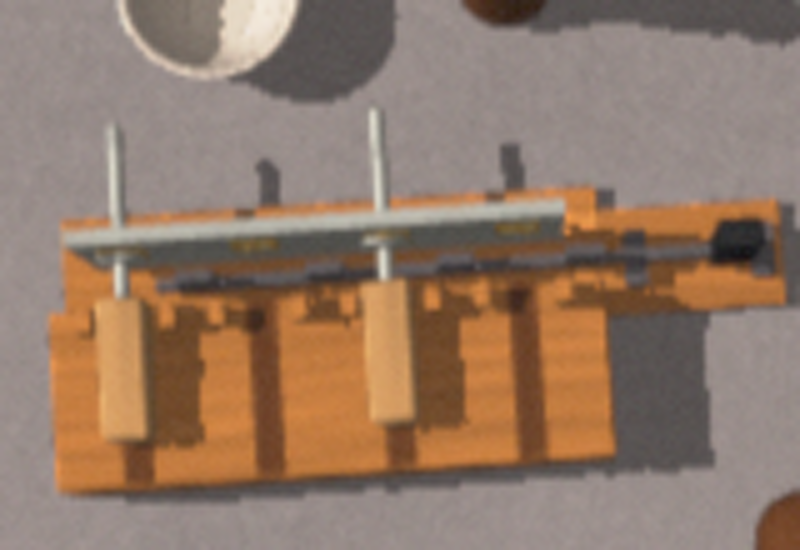

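View pics/s3.png

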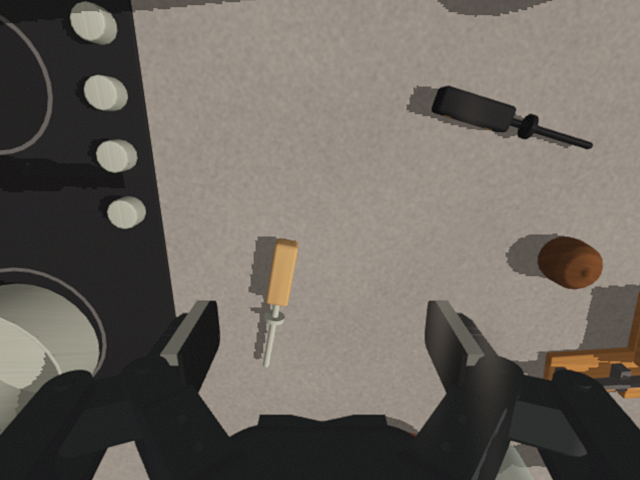

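Both are seated (−111 mm again). Spit C, handle at (282,273), goes into eyelet 1.

```bash
python3 - <<'E'
from h import *
f=cam("wrist")
a,b=onz(f,(274.5,312),.013),onz(f,(267,364),.013); yaw=float(np.arctan2(*(b-a)[1::-1])); print(a,b,yaw)
yaw=float(np.clip(yaw,-.22,-.1))
pick(np.array([.470,-.404]),yaw)
f=pre(1)
move_l(pose(1,-.19,.10),.2)
print(move_l(pose(1,-.19,.062),.06,until_force=6)); print(get_state()["contact_force"])
for c in ["top","scene"]:
    f=cam(c); u=proj(f,pose(1,0,.072)); x,y=int(u[0]),int(u[1])
    save(f,"i3"+c,(x-60,y-45,x+60,y+45),6)
E
```

```text
[ 0.52440038 -0.4160887   0.013     ] [ 0.59914586 -0.4286141   0.013     ] -0.1660313272239683
pick hit False z [ 0.45552874 -0.40192612  0.00445851] gap 0.29597011431627607
gap up 0.2954546176556274
False
[ 0.24607446  0.41011895 -1.23889918]
```

View pics/i3top.png

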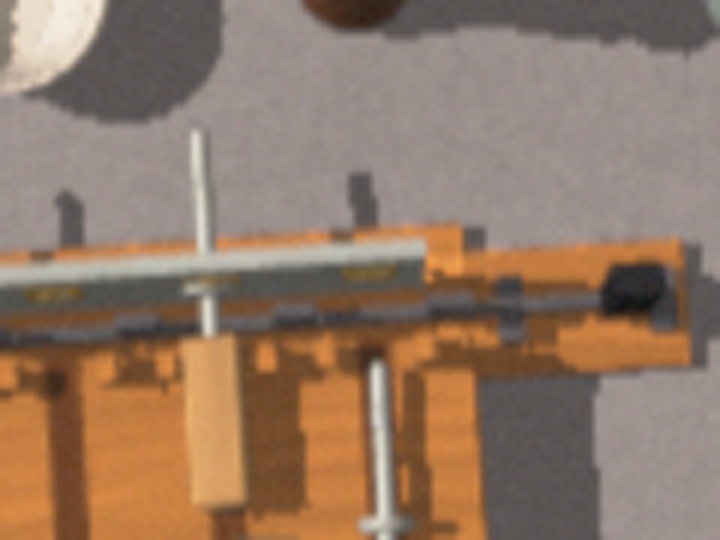

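Aligned with eyelet 1 at (371,272). I'll insert, push, then grip the lock tab and measure it.

```bash
python3 - <<'E'
from h import *
if not insert(1):
    release(1); push(1)
    movep([0.41,-0.05,0.3],down(np.pi/2))
    f=cam("top"); save(f,"k3top",(200,160,360,270),5)
    movep([.6177,-.0354,.22],down(.086)); f=cam("wrist"); save(f,"lk4")
print(get_state()["clock"])
E
```

```text
insert hit False -0.1185 [ 0.49425978  0.44234964 -1.82908953]
push hit True x -0.111 [ 1.08988751 -1.08758188 -0.36870012]
67.825
```

View pics/k3top.png

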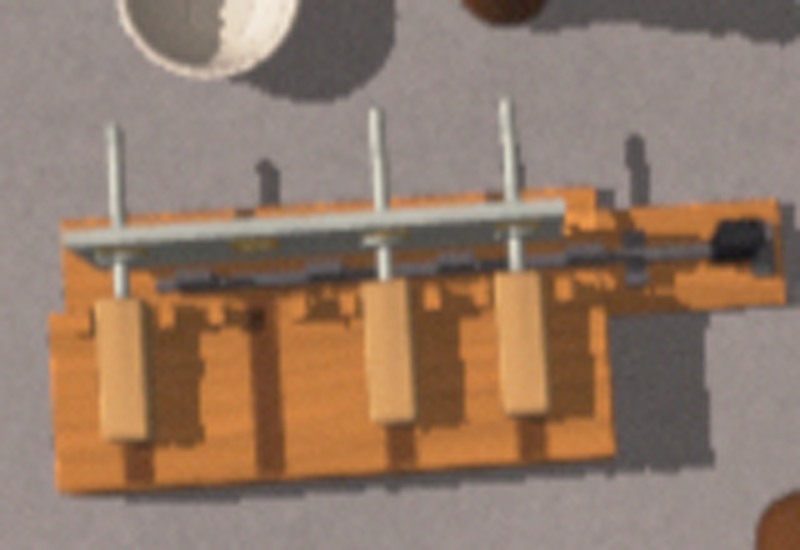

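View pics/lk4.png

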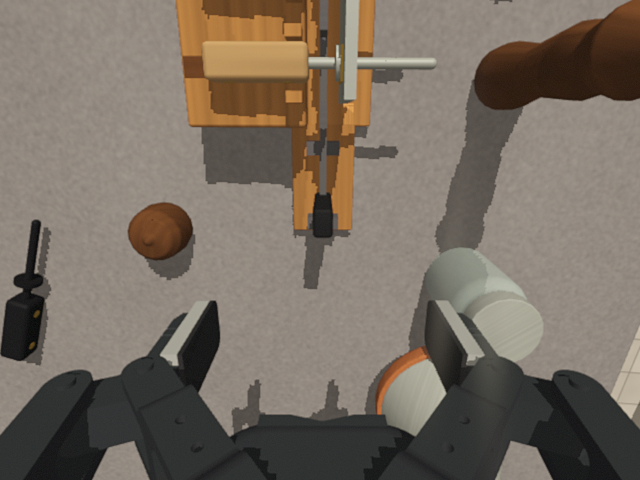

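```bash
python3 - <<'E'
from h import *
yaw=.086; ey=np.array([-np.sin(yaw),np.cos(yaw),0])
g=np.array([.6178,-.0355,.060])
move_l([*g[:2],.12],.15); print(move_l(g,.08,until_force=8)); grab(40)
s=get_state(); print(s["finger_gap"],s["position"],s["contact_force"]); p0=s["position"]
for F in (14,25):
    p=get_state()["position"]
    print("stop",F,move_l(p+ey*.055,.03,until_force=F)); s=get_state(); print((s["position"]-p0)@ey,s["position"],s["contact_force"])
f=cam("wrist"); save(f,"lk5")
let_go(); p=get_state()["position"]; move_l([p[0],p[1],.22],.2)
f=cam("wrist"); save(f,"lk6")
movep([0.41,-0.15,0.3],down(np.pi/2))
f=cam("top"); save(f,"k4top",(200,160,360,270),5); f=cam("scene"); save(f,"k4scene",(280,190,460,330),4.4)
save(cam("top"),"full4"); print(get_state()["clock"])
E
```

```text
False
0.18213697033884765 [ 0.61780057 -0.03553333  0.06022613] [-1.42889671 -0.0464551   2.29035793]
stop 14 True
0.03493409558464231 [ 0.61487184 -0.00072214  0.06024358] [ 0.48248093 -2.70509544  2.24075214]
stop 25 True
0.0348060357408632 [ 0.61483483 -0.00085387  0.06027466] [ 0.70306572 -1.35426806  2.40639959]
75.5667
```

View pics/k4top.png

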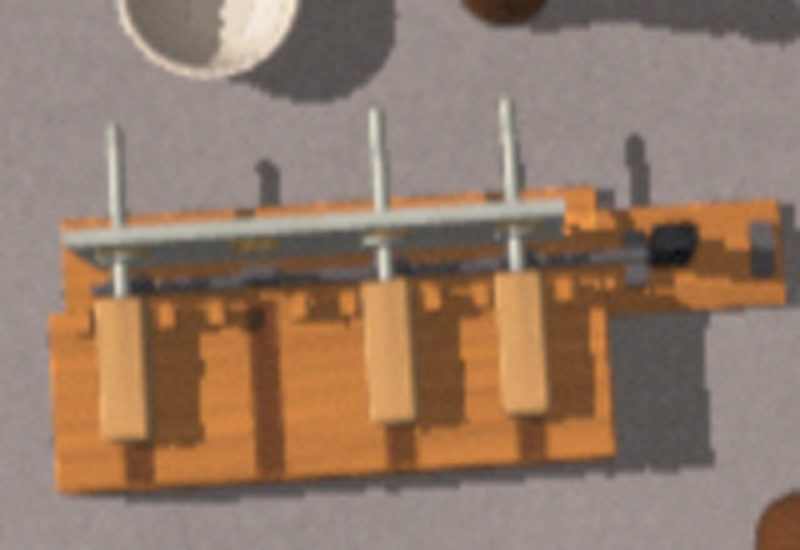

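View pics/k4scene.png

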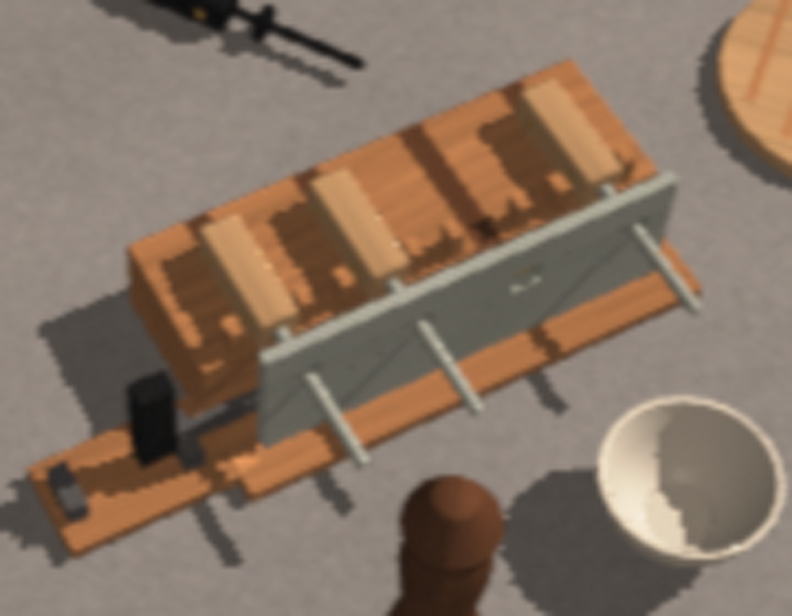

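View pics/full4.png

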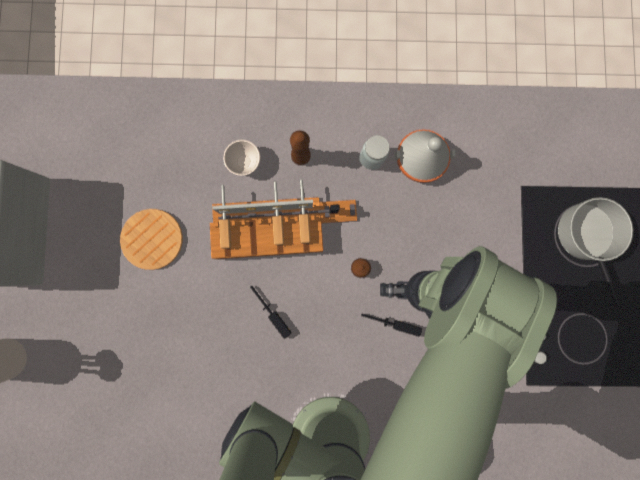

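View pics/lk6.png

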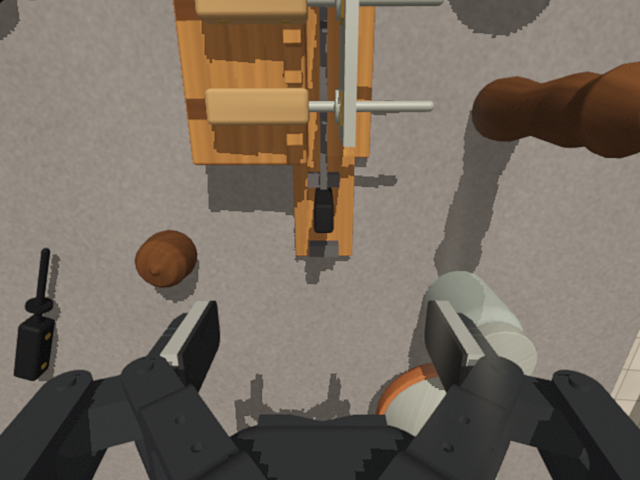

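The lock travelled 34.9 mm of its 35 mm. A tooth stands before each stored spit, and the tab is against the inner stop. The bystanders are where they were, and no beech spit is left on the worktop.

```bash
python3 -c "
from cell import *
sign_off(); print(get_state()['clock'])"
```

```text
the job is handed in; nothing more can be done
the job is handed in; nothing more can be done
```

All three beech-handled spits are stored in the rack with the lock closed over them, and the job is handed in. It finished at about 76 s on the robot's clock.

- **Lock opened:** I pulled the lock to its open end stop. A second pull with a 25 N limit did not move it.
- **Spits stored:** They are in eyelets 4, 2 and 1. Each push home stopped at x = -111 mm, where about -112 mm was expected, and the pictures show each disc against the plate. One spit was knocked aside partway through the run, so I measured it again before picking it up.
- **Lock closed:** It travelled 34.9 mm of its 35 mm to the other end stop, and a second push confirmed the stop.
- **Everything else:** The last pictures show the two black look-alikes and the bystanders where they were, and the robot clear of everything. No check failed or disagreed, though I did not measure the lock again after letting go of it. I judged its final position from the pictures.

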